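Offer up a microscope arm to its pillar

ROBOT

A 7-joint arm with a two-finger parallel gripper is mounted at the origin on the work surface. World frame = base frame: x ahead of the robot, y to its left, z up, the work surface at z = 0. Lengths are in m, angles in rad, forces in N, time in s.
With the tool pointing down it reaches from about 0.4 to 0.85 m from the base axis. Payload 4.5 kg.
Tool frame: the origin (TCP) lies at the very end of the fingers, on their centre line; the grasp point (between the pads) lies 19 mm behind it; z points along the fingers, y is the line along which they close (so a half turn about z gives the same grasp; the last joint's range is limited). The gripper opens to 88 mm and grips with 3 to 60 N. Pads are 18 mm wide; open, the fingers measure 123 mm over their backs; the gripper's body (75 mm by 187 mm) begins 45 mm behind the grasp point.
Start: joints at [-1.081, 0.689, -0.195, 1.565, 0.157, 0.902, -0.215], TCP at [0.275, 0.561, 0.239] pointing down, gripper open.
Joint ranges: [-3.01, 3.01], [-0.46, 2.08], [-1.47, 1.51], [0.13, 2.56], [-1, 4.14], [0.04, 2.09], [-2.66, 2.66]. Speed limits (rad/s): [2.57, 2.57, 3.14, 3.14, 3.14, 3.14, 3.14].

INTERFACE

Orientations are given as a unit quaternion [x, y, z, w].
In Python, from plant import r, optics gives the robot as it stands.
- The arm moves only by the tool servo_tool, never from a script. Its arguments are lists of equal length, an entry for each row: "translation": the shift along the tool's x, y, z in m, a list of three; "turn": the turn, a rotation vector about the tool's x, y, z in rad, a list of three. In form: {"translation": [[dx, dy, dz], ...], "turn": [[rx, ry, rz], ...]}. A call has 1 to 10 rows; each row shifts and turns the commanded pose from where the row before left it, along the tool's axes as they then stand; what a row does not reach is not made up. A row lasts 1/8 s, in which the tool goes at most 62.5 mm and 10.7 degrees, less where a joint would pass 70% of its speed; a pose out of reach is approached as far as the arm can. A call is refused whole if a number of a shift passes 0.0625 or a number of a turn 0.188, either way. A call with a gripper value outside its range is refused whole. "grip" is the opening, from 0 (shut) to 1 (fully open), set as the call begins (left out, the last holds). The fingers move at their own pace and stop on an object; "grip_force" is the grip in N (left out, the last holds). Time passes only in rows, so rows that do not move let the fingers close. It gives the time, the measured TCP pose, the force, the opening and the grip force at its end, in the units of the state.
- r.get_state(): the state, without advancing time (a new reading comes with each control period).
- optics.snapshot(name): name is "scene" or "top"; returns a dict with "img" (384x512x3 uint8, red, green, blue), "z_map" (384x512 float32, m along the optical axis (not along the pixel's ray), 0 where there is no reading), "mtx" (3x3 intrinsics, pixels), "R" (3x3) and "t" (3): a world point X has camera coordinates R X + t. Camera axes: x right, y down, z forward; pixel columns grow to the right and rows downward; lengths in m; the calibration is good to about 2 mm. A picture is of the moment at which its call begins.
- r.finish_job(): hands the job in; it is judged then, once.
The state is a dict: "clock": time; "q": joint angles; "qd": joint speeds; "joint_torque": joint torques, N m; "tool_pos": TCP position; "eef_rot": TCP orientation; "contact_force": force on the tool from outside, world axes, zero at the start; "moment": the same for the moment, N m; "opening": opening from 0.0 (shut) to 1.0 (fully open); "finger_force": force on a finger pad.
Only numpy, scipy, OpenCV 4.12 (cv2) and the standard library are available. Lean on these libraries where they do the work, as an engineer would, in place of code of your own. Each camera call takes 0.05 s, during which the arm holds its last target. There are 200 camera calls.

TASK

The bench microscope is being put back together: pull the plastic end cap off the top of the stand's pillar and put it in the parts tray, then lift the microscope arm by its balance point and bring it over the stand, without bumping the pillar. Finish while holding it there, still and level, with the collar centred about two centimetres above the top of the pillar and the lens end over the stage, ready for a workmate to guide it down. Leave the other things on the bench where they are.

Things in the scene. Friction and masses are not known exactly. Their poses are not given: they have to be found in the camera images.
- stand: Microscope stand, fixed: grey base plate 260 x 160 mm, top 13 mm above the bench, a round white stage disc 80 mm across on the half towards the robot, an upright steel pillar, 20 mm diameter, at the other end (dark boss 52 mm across, 24 mm high at its foot). Origin: under the plate's centre; +x from the pillar (x = -95 mm) to the disc's centre (x = +80 mm); z up.
- pillar_top (a point): Centre of the pillar's flat top face, 170 mm above the bench. Axes as the stand's.
- cap: Loose black plastic end cap over the pillar's top: a round cup, mouth down, 27 mm outside diameter, 22 mm high, 12 g, its skirt 17 mm down round the pillar (bore 22 mm); it pulls straight up and off without effort. Its top is 5 mm above the pillar's top. Origin: centre of its open end's rim; z towards its closed end.
- cap_mid (a point): Centre of the cap, 11 mm above the rim of its open end.
- scope: Loose microscope arm, about 0.5 kg, standing level on the bench: a straight dark beam 22 mm wide, 24 to 42 mm above its underside, joins a pillar collar at one end to a black camera head at the other, axes 175 mm apart. Origin: at underside height below the balance point. +x along the beam from the collar (x = -107 mm) to the camera head (x = +68 mm); z up.
- balance (a point): The arm's balance point (centre of mass along the beam), in the middle of the beam's section, 33 mm above the arm's underside, 107 mm from the collar's axis and 68 mm from the camera head's axis. The bare beam runs from 70 mm before it (collar side) to 30 mm past it (camera side). Axes as the arm's.
- collar (a point): Centre of the bore at the lower face (underside height) of the arm's upright round pillar collar: 40 mm across, 45 mm high, through bore 22 mm; a thumb screw with a 22 mm knob sticks out to 41 mm from its axis, away from the beam. Axes as the arm's.
- lens (a point): Centre of the lens end, the lower face (underside height) of the black camera head: 80 mm high, 45 mm across (focus ring 49 mm), held in a ring 58 mm across, 22 to 42 mm up. A small clamp screw reaches 44 mm from its axis, away from the beam.
- tray: Fixed open aluminium parts tray lying on the bench, empty, 100 x 85 mm outside, 16 mm high, walls and floor 3 mm. Origin: centre of its underside; x along the 100 mm side.
- phone: Bystander: a black phone lying flat, 158 x 74 x 9 mm. Origin: centre of its underside, x along its length.
- spool: Bystander: an upright blue reel of solder, 56 mm across, 38 mm high. Origin: centre of its underside.
- driver: Bystander: a small screwdriver lying on the bench, 160 mm long. Origin: on its underside near the middle, x towards its tip.
- bottle: Bystander: an upright amber bottle, 44 mm across, 95 mm high. Origin: centre of its underside.
Not all that is in view belongs to the job. Of the things that look like the cap, the smallest one is meant.

How it is judged:
On the way, in this order (a step that is already met when the one before it is completed fails the run):
1. the end cap is off the pillar, lying in the parts tray and let go (x of cap_mid in the frame of tray between -0.045 and 0.045 m and y of cap_mid in the frame of tray between -0.038 and 0.038 m and height (world z) of cap_mid below 0.025 m and contact force between the fingers and cap below 0.05 N and linear speed of cap below 0.03 m/s), for 0.2 s.
2. the arm is gripped at its balance point and lifted clear of the bench, level (x of the grasp point in the frame of scope between -0.015 and 0.015 m and contact force between the fingers and scope above 2 N and height (world z) of scope above 0.03 m and angle between scope's own z axis and vertical below 0.1 rad), for 0.2 s.
At the end, for the whole second after the job is handed in: Cap lying in the tray, let go. Arm carried by the fingers alone, gripped within 15 mm of its balance point, level to 0.06 rad, still; collar within 7 mm of the pillar's axis and 5 to 40 mm above its top; lens end over the stage, within 35 mm of the stand's centre line (all of step 1 and x of the grasp point in the frame of scope between -0.015 and 0.015 m and contact force between the fingers and scope above 2 N and angle between scope's own z axis and vertical below 0.06 rad and horizontal distance between collar and pillar_top below 0.007 m and z of collar in the frame of pillar_top between 0.005 and 0.04 m and x of lens in the frame of stand above 0.06 m and y of lens in the frame of stand between -0.035 and 0.035 m and contact force between scope and stand below 0.05 N and linear speed of scope below 0.02 m/s and angular speed of scope below 0.1 rad/s); the arm keeps its last pose, push and grip.
It fails at once if the arm bumps the stand (over 8 N) (contact force between scope and stand above 8 N).
It fails at once if the microscope arm is tipped (over 0.5 rad) (angle between scope's own z axis and vertical above 0.5 rad).
It fails at once if the phone, solder reel, screwdriver or bottle is disturbed (moved over 20 mm) (distance of any of phone, spool, driver, bottle from where it was at the start of the episode above 0.02 m).
It also fails if it takes over 58 s, if anything falls off the work surface, if the arm or the gripper's body presses on something with over 40 N, if the wrist force passes 120 N, or if a joint passes its speed limit or range.

## Working session

There is one attempt and no reset: what is moved stays moved. The work goes in short steps, Python scripts to look and compute and a tool call to move; the robot and the scene stay as the last step left them, time stands still between calls to the robot, and variables do not carry over. Pictures are saved under pics/ and viewed, at most 10 in all, crops included, and the job is handed in when it is done.

Besides the shell and the picture viewer there is one more tool, called after "Call:" by a JSON object that holds its "name" and its "arguments". servo_tool: Moves the arm, as the interface text tells. Its arguments: {"type":"object","properties":{"translation":{"type":"array"},"turn":{"type":"array"},"grip":{"type":"number"},"grip_force":{"type":"number"}},"required":["translation","turn"]}

```bash
ls; mkdir -p pics; cat > h.py <<'E'
import numpy as np, cv2
from plant import r, optics
def snap(n):
    s=optics.snapshot(n); s['img']=np.array(s['img']); return s
def pts(s):
    z=s['z_map']; K=s['mtx']; v,u=np.mgrid[:z.shape[0],:z.shape[1]]
    c=np.stack([(u-K[0,2])/K[0,0]*z,(v-K[1,2])/K[1,1]*z,z],-1)
    w=(c-s['t'])@s['R']; w[z==0]=np.nan; return w
def ray(s,u,v,h):
    d=s['R'].T@np.linalg.solve(s['mtx'],[u,v,1.]); o=-s['R'].T@s['t']
    return o+d*(h-o[2])/d[2]
def save(img,name): cv2.imwrite('pics/'+name,img[...,::-1])
E
python3 - <<'E'
from h import *
import pickle
a=snap('scene');b=snap('top')
pickle.dump((a,b),open('s.pkl','wb'))
save(a['img'],'a.png');save(b['img'],'b.png')
for s in(a,b): print(-s['R'].T@s['t'],s['mtx'].round(1).tolist(),s['R'].round(2).tolist())
st=r.get_state();print(st)
E
```

```text
pics
[ 1.24151305 -0.51581372  0.76725516] [[382.0, 0.0, 255.3], [0.0, 382.0, 188.4], [0.0, 0.0, 1.0]] [[0.58, 0.82, 0.01], [0.51, -0.36, -0.78], [-0.64, 0.46, -0.62]]
[ 0.42201582 -0.07037227  1.09141378] [[351.4, 0.0, 246.7], [0.0, 351.4, 188.9], [0.0, 0.0, 1.0]] [[0.0, -1.0, 0.0], [-0.98, -0.0, -0.18], [0.18, 0.0, -0.98]]
{'clock': 0.1, 'q': array([-1.08119225,  0.68986362, -0.19454555,  1.56621812,  0.15731765,
        0.90253268, -0.21511876]), 'qd': array([ 0.00018093, -0.00221207,  0.00065891, -0.00297331, -0.00193257,
       -0.00046424,  0.00090565]), 'joint_torque': array([-4.69127655e-03, -5.28497779e+01, -1.27163865e+00, -1.53840923e+01,
       -5.24606032e-02,  1.92992862e-03,  6.35222955e-05]), 'tool_pos': array([0.27489942, 0.56066995, 0.23801951]), 'eef_rot': array([ 2.25892605e-01,  9.74151872e-01, -8.04341429e-04, -1.22826260e-04]), 'contact_force': array([-0.39477632, -0.07091942, -0.2337069 ]), 'moment': array([-0.00397861, -0.00219443,  0.01683628]), 'finger_force': 0.0, 'opening': 0.9992116981694908}
```

View pics/a.png

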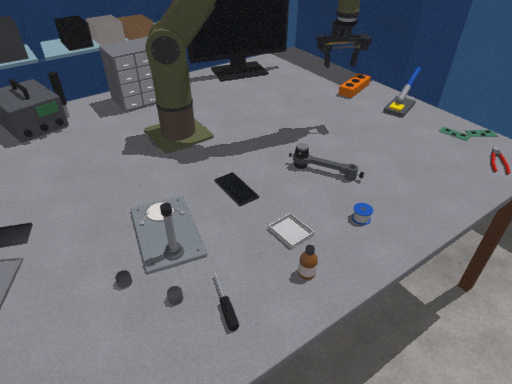

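View pics/b.png

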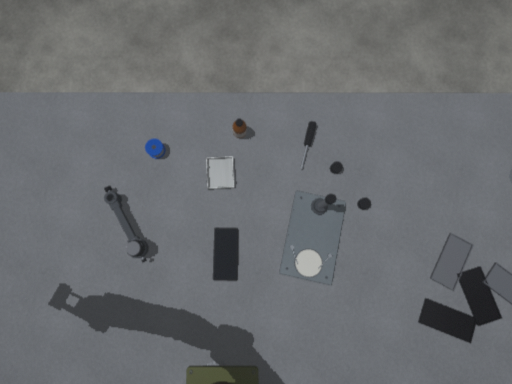

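Scene picture: stand about (167,232) with a black cap on the pillar at (166,209); the arm runs from its camera head (302,155) to the collar (351,171); tray (291,231), phone (236,188), spool (363,213), bottle (308,263), driver (226,303).
Top picture: stand (313,238), disc (308,263), cap on pillar (330,199), tray (221,173), arm from collar (112,198) to head (136,248).
Cap candidates, in scene pixels: the one on the pillar (166,209) and two loose ones on the bench, (123,279) and (175,295). The pillar one fits: it's on the pillar and looks smallest. I'll check that in a crop and measure.

```bash
python3 - <<'E'
from h import *
import pickle
a,b=pickle.load(open('s.pkl','rb'))
c=cv2.resize(a['img'][185:315,95:225],None,fx=4.2,fy=4.2,interpolation=cv2.INTER_CUBIC);save(c,'capcrop.png')
c=cv2.resize(b['img'][150:290,80:250],None,fx=4.2,fy=4.2,interpolation=cv2.INTER_CUBIC);save(c,'topcrop.png')
for n,s in(('a',a),('b',b)):
    W=pts(s); g=s['img'].astype(int); hs=cv2.cvtColor(s['img'],cv2.COLOR_RGB2HSV)
    def comp(m,name,minA=15):
        k,l,st,ce=cv2.connectedComponentsWithStats(m.astype(np.uint8))
        for i in range(1,k):
            if st[i,4]>=minA:
                w=W[l==i]; w=w[~np.isnan(w[:,0])]
                print(n,name,ce[i].round(1),st[i].tolist(),'med',np.median(w,0).round(4),'min',np.percentile(w,2,axis=0).round(3),'max',np.percentile(w,98,axis=0).round(3))
    X,Y,Z=W[...,0],W[...,1],W[...,2]
    roi=(X>.25)&(X<.95)&(Y>-.55)&(Y<.45)
    print('bench z',np.nanmedian(Z[roi]),'noise',np.nanstd(Z[roi&(abs(Z)<.008)]))
    comp(roi&(Z>.012)&(Z<.5),'obj')
    comp(roi&(Z>.16)&(Z<.2)&(Y<-.15),'captop',3)
    comp(roi&(g.min(-1)>150)&(Y<-.1),'disc')
    comp(roi&(g.sum(-1)<110)&(Y<-.1),'dark')
E
```

```text
bench z -0.0009805143979057182 noise 0.0016260353536563556
a obj [323.1 161.7] [289, 143, 75, 36, 797] med [0.5003 0.2832 0.0395] min [0.422 0.227 0.014] max [0.622 0.356 0.079]
a obj [165.7 231.8] [132, 196, 72, 74, 2194] med [ 0.5274 -0.2919  0.0137] min [ 0.358 -0.358  0.012] max [ 0.599 -0.194  0.173]
a obj [362.7 211.2] [354, 203, 20, 18, 281] med [0.755  0.2146 0.0362] min [0.727 0.195 0.014] max [0.776 0.246 0.039]
a obj [297.3 229.9] [279, 213, 36, 33, 111] med [0.7039 0.0338 0.0145] min [ 0.625 -0.027  0.012] max [0.728 0.059 0.017]
a obj [273.6 226.2] [269, 220, 11, 15, 27] med [ 0.6327 -0.0267  0.0148] min [ 0.627 -0.03   0.013] max [0.672 0.002 0.017]
a obj [308.2 262. ] [299, 245, 19, 33, 469] med [ 0.821  -0.0552  0.058 ] min [ 0.799 -0.068  0.015] max [ 0.834 -0.033  0.095]
a obj [123.1 277.5] [116, 270, 16, 16, 192] med [ 0.5833 -0.4315  0.0268] min [ 0.562 -0.447  0.013] max [ 0.595 -0.416  0.03 ]
a obj [227.3 308.7] [214, 273, 25, 57, 421] med [ 0.8023 -0.2722  0.0215] min [ 0.699 -0.291  0.012] max [ 0.842 -0.243  0.026]
a obj [174.4 293.7] [167, 286, 16, 17, 203] 
[... 1465 characters left out ...]
.0054  0.0163] min [ 0.622 -0.027  0.014] max [0.64  0.033 0.019]
b obj [125.9 225.9] [104, 185, 44, 77, 939] med [0.4897 0.2844 0.0431] min [0.408 0.228 0.022] max [0.615 0.359 0.083]
b obj [313.  237.3] [280, 190, 66, 95, 3834] med [ 0.4664 -0.2724  0.0148] min [ 0.348 -0.358  0.012] max [ 0.595 -0.186  0.172]
b obj [364.1 202.6] [358, 197, 13, 12, 124] med [ 0.5726 -0.4282  0.0288] min [ 0.558 -0.446  0.014] max [ 0.59  -0.414  0.033]
b captop [330.2 198.1] [325, 193, 11, 11, 92] med [ 0.5643 -0.2902  0.1756] min [ 0.553 -0.303  0.162] max [ 0.578 -0.279  0.179]
b disc [308.2 262.5] [296, 250, 26, 26, 531] med [ 0.3921 -0.2552  0.0155] min [ 0.36  -0.29   0.011] max [ 0.427 -0.222  0.02 ]
```

View pics/capcrop.png

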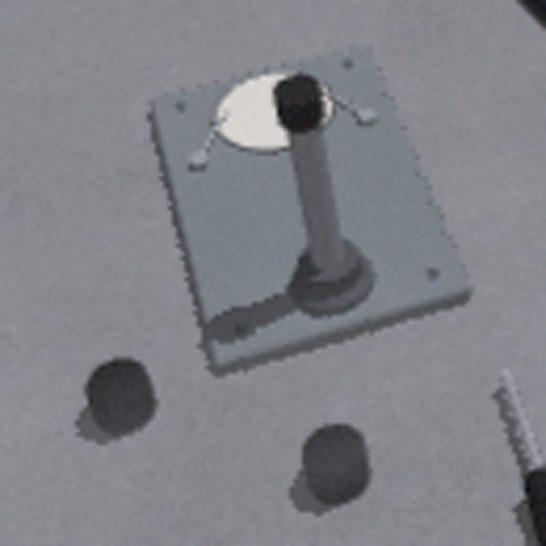

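View pics/topcrop.png

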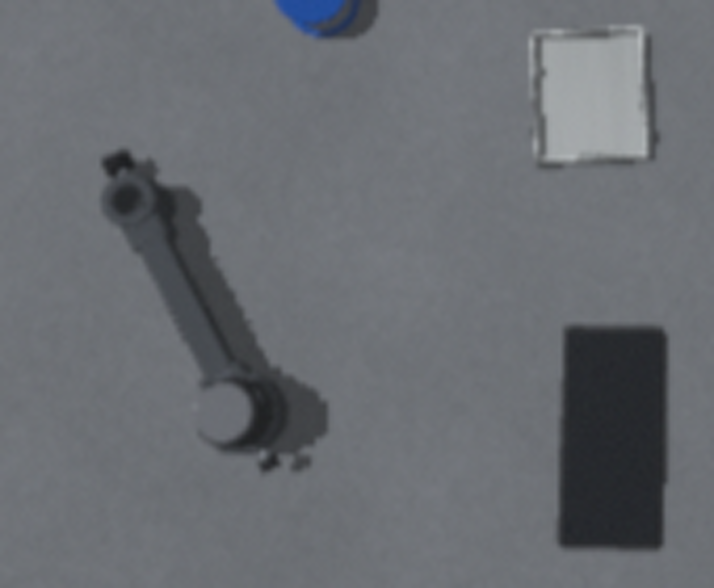

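Crop: the cap on the pillar (scene 166,209) is clearly smaller than the two loose ones at (123,279) and (175,295). Those are about 30 mm high, against 22 mm for the one described, so the pillar cap is the target. The top crop shows the collar bore at about (110.2,196.9) and the head top at about (133.6,248.1).

```bash
python3 - <<'E'
from h import *
import pickle
a,b=pickle.load(open('s.pkl','rb'))
for n,s in(('a',a),('b',b)):
    W=pts(s); X,Y,Z=W[...,0],W[...,1],W[...,2]; dz=-.001 if n=='a' else .0015
    hs=cv2.cvtColor(s['img'],cv2.COLOR_RGB2HSV)
    Z=Z-dz
    def face(name,x,y,rad,z0,z1,h):
        m=(np.hypot(X-x,Y-y)<rad)&(Z>z0)&(Z<z1)
        v,u=np.nonzero(m)
        (cx,cy),(w,hh),_=cv2.fitEllipse(cv2.convexHull(np.stack([u,v],1).astype(np.int32))) if len(u)>10 else ((0,0),(0,0),0)
        print(n,name,len(u),'mean px',u.mean().round(1),v.mean().round(1),'ray(mean)',ray(s,u.mean(),v.mean(),h).round(4),'ray(ell)',ray(s,cx,cy,h).round(4),'axes',round(w,1),round(hh,1))
    face('captop',.568,-.292,.03,.1715,.19,.175)
    face('collartop',.60,.345,.035,.041,.052,.045)
    face('headtop',.435,.27,.04,.075,.09,.08)
    def rect(name,m,h):
        m=m.astype(np.uint8); k,l,st,ce=cv2.connectedComponentsWithStats(m); i=1+st[1:,4].argmax()
        v,u=np.nonzero(l==i); P=np.array([ray(s,p,q,h)[:2] for p,q in zip(u,v)],np.float32)*1000
        c,wh,ang=cv2.minAreaRect(P); print(n,name,np.round(c,1),np.round(wh,1),round(ang,2), 'mean',P.mean(0).round(1),len(u))
    box=lambda x0,x1,y0,y1:(X>x0)&(X<x1)&(Y>y0)&(Y<y1)
    rect('plate',box(.32,.63,-.39,-.16)&(Z>.008)&(Z<.0185),.013)
    rect('tray',box(.6,.75,-.05,.09)&(Z>.0105)&(Z<.022),.016)
    rect('phone',box(.38,.58,-.08,.08)&(hs[...,2]<60),.009)
    g=s['img'].min(-1); rect('disc',box(.34,.45,-.32,-.2)&(g>150),.015)
    # beam
    m=box(.44,.59,.26,.36)&(Z>.036)&(Z<.048)
    v,u=np.nonzero(m);P=np.array([ray(s,p,q,.042)[:2] for p,q in zip(u,v)],np.float32)*1000
    print(n,'beam',len(u),cv2.fitLine(P,cv2.DIST_L2,0,.01,.01).ravel().round(3))
E
```

```text
a captop 75 mean px 165.5 206.4 ray(mean) [ 0.5711 -0.2933  0.175 ] ray(ell) [ 0.571  -0.2933  0.175 ] axes 7.9 11.3
a collartop 63 mean px 351.2 167.0 ray(mean) [0.5917 0.3373 0.045 ] ray(ell) [0.5914 0.336  0.045 ] axes 7.6 13.5
a headtop 72 mean px 302.1 146.2 ray(mean) [0.4437 0.2494 0.08  ] ray(ell) [0.4439 0.2486 0.08  ] axes 7.3 12.0
a plate [ 480.2 -273.5] [158.9 263.3] 77.53 mean [ 489.4 -279. ] 3194
a tray [678.9  12.1] [104.3  88.8] 3.16 mean [680.3  12.8] 200
a phone [444.   -9.1] [ 73.4 127.4] 89.33 mean [446.5 -10.3] 589
a disc [ 390.8 -269.4] [47.5 78.8] 67.65 mean [ 392.8 -268.9] 216
a beam 230 [8.51000e-01 5.26000e-01 5.31497e+02 3.02734e+02]
b captop 76 mean px 330.7 197.8 ray(mean) [ 0.5652 -0.2917  0.175 ] ray(ell) [ 0.5652 -0.2918  0.175 ] axes 9.5 9.5
b collartop 94 mean px 110.1 196.9 ray(mean) [0.5856 0.3417 0.045 ] ray(ell) [0.5855 0.3418 0.045 ] axes 12.6 13.3
b headtop 160 mean px 132.6 247.4 ray(mean) [0.4352 0.2535 0.08  ] ray(ell) [0.4356 0.2517 0.08  ] axes 14.3 15.7
b plate [ 472.4 -271.2] [159.9 259.1] 77.58 mean [ 463.5 -269.1] 4132
b tray [670.8  26.4] [102.2  63.3] 1.4 mean [685.2  42.6] 64
b phone [439.   -6.2] [114.3  69.8] 0.5 mean [436.7  -6.9] 891
b disc [ 393.7 -256. ] [73.4 75.3] 0.22 mean [ 393.4 -255.3] 531
b beam 404 [8.52000e-01 5.23000e-01 5.25721e+02 3.07301e+02]
```

Call:
{"name": "servo_tool", "arguments": {"translation": [[0, 0, 0], [0, 0, 0], [0, 0, 0], [0, 0, 0], [0, 0, 0], [0, 0, 0], [0, 0, 0], [0, 0, 0], [0, 0, 0], [0, 0, 0]], "turn": [[0, 0, 0.1115], [0, 0, 0.1115], [0, 0, 0.1115], [0, 0, 0.1115], [0, 0, 0.1115], [0, 0, 0.1115], [0, 0, 0.1115], [0, 0, 0.1115], [0, 0, 0.1115], [0, 0, 0.1115]]}}

```text
clock: 1.35
tool_pos: [0.2749, 0.5609, 0.2382]
eef_rot: [0.708, 0.706, -0.0, 0.0]
contact_force: [0.4, -0.2, 0.2]
opening: 1.002
finger_force: 0.0
```

Call:
{"name": "servo_tool", "arguments": {"translation": [[-0.042, 0.013, 0], [-0.042, 0.013, 0], [-0.042, 0.013, 0], [-0.042, 0.013, 0], [-0.042, 0.013, 0], [-0.042, 0.013, 0], [-0.042, 0.013, 0], [-0.042, 0.013, 0], [-0.042, 0.013, 0], [-0.042, 0.013, 0]], "turn": [[0, 0, 0], [0, 0, 0], [0, 0, 0], [0, 0, 0], [0, 0, 0], [0, 0, 0], [0, 0, 0], [0, 0, 0], [0, 0, 0], [0, 0, 0]]}}

```text
clock: 2.6
tool_pos: [0.4053, 0.1399, 0.2386]
eef_rot: [0.707, 0.707, -0.0, -0.0]
contact_force: [0.6, 0.5, -0.3]
opening: 0.998
finger_force: 0.0
```

Call:
{"name": "servo_tool", "arguments": {"translation": [[-0.042, 0.016, 0], [-0.042, 0.016, 0], [-0.042, 0.016, 0], [-0.042, 0.016, 0], [-0.042, 0.016, 0], [-0.042, 0.016, 0], [-0.042, 0.016, 0], [-0.042, 0.016, 0], [-0.042, 0.016, 0], [-0.042, 0.016, 0]], "turn": [[0, 0, 0], [0, 0, 0], [0, 0, 0], [0, 0, 0], [0, 0, 0], [0, 0, 0], [0, 0, 0], [0, 0, 0], [0, 0, 0], [0, 0, 0]]}}

```text
clock: 3.85
tool_pos: [0.5652, -0.28, 0.2383]
eef_rot: [0.707, 0.707, -0.0, -0.0]
contact_force: [0.0, -0.2, 0.8]
opening: 1.0
finger_force: 0.0
```

```bash
python3 - <<'E'
from h import *
a=snap('scene');b=snap('top')
A=cv2.resize(a['img'][110:270,90:250],(400,400),interpolation=cv2.INTER_CUBIC)
B=cv2.resize(b['img'][130:290,250:410],(400,400),interpolation=cv2.INTER_CUBIC)
save(np.hstack([A,B]),'c.png')
p=r.get_state()['tool_pos'];print(p)
for s in(a,b):
    W=pts(s);X,Y,Z=[W[...,i] for i in range(3)]
    m=(Z>.2)&(Z<.262)&(abs(X-p[0])<.09)&(abs(Y-p[1])<.05)
    k,l,st,ce=cv2.connectedComponentsWithStats(m.astype(np.uint8))
    for i in range(1,k):
        w=W[l==i];print(ce[i].round(1),st[i].tolist(),w.min(0).round(4),w.max(0).round(4),np.median(w,0).round(4))
    print(np.round(s['R']@p+s['t'],3),(lambda c:(s['mtx']@(c/c[2]))[:2])(s['R']@p+s['t']))
E
```

```text
[ 0.56491668 -0.28517723  0.23808644]
[153.9 169.1] [151, 165, 6, 10, 45] [ 0.5112 -0.2908  0.2375] [ 0.5255 -0.2819  0.2613] [ 0.5222 -0.2881  0.2504]
[176.2 191.1] [171, 186, 11, 11, 81] [ 0.6116 -0.2908  0.2373] [ 0.6282 -0.27    0.2615] [ 0.6256 -0.2822  0.2517]
[-0.207 -0.013  0.865] [163.7558076  182.59191852]
[331.  172.5] [331, 170, 1, 6, 6] [ 0.6119 -0.279   0.2401] [ 0.6231 -0.2772  0.2488] [ 0.6178 -0.2784  0.243 ]
[335. 175.] [335, 175, 1, 1, 1] [ 0.61   -0.2864  0.2497] [ 0.61   -0.2864  0.2497] [ 0.61   -0.2864  0.2497]
[0.215 0.012 0.865] [334.09355737 193.91740986]
```

View pics/c.png

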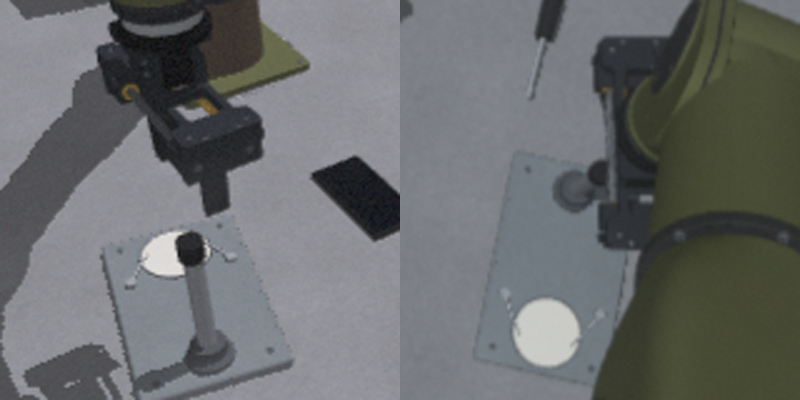

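Crop: the open gripper hangs above the capped pillar, with the fingertip at (215,205) left. Compared with the known TCP, the scene camera is accurate in x and reads about 3 mm high in y. So the cap is near (0.570, -0.294).

Call:
{"name": "servo_tool", "arguments": {"translation": [[-0.004, 0.0025, 0.01], [-0.004, 0.0025, 0.01], [0, 0, 0.02], [0, 0, 0.02], [0, 0, 0.015], [0, 0, 0.008], [0, 0, 0]], "turn": [[0, 0, 0], [0, 0, 0], [0, 0, 0], [0, 0, 0], [0, 0, 0], [0, 0, 0], [0, 0, 0]], "grip": 0.6}}

```text
clock: 4.82
tool_pos: [0.57, -0.2864, 0.1552]
eef_rot: [0.707, 0.707, -0.0, -0.0]
contact_force: [-0.2, 0.8, 0.0]
opening: 0.597
finger_force: 0.0
```

Call:
{"name": "servo_tool", "arguments": {"translation": [[0, 0, 0], [0, 0, 0], [0, 0, 0], [0, 0, 0], [0, 0, 0]], "turn": [[0, 0, 0], [0, 0, 0], [0, 0, 0], [0, 0, 0], [0, 0, 0]], "grip": 0.15, "grip_force": 6}}

```text
clock: 5.45
tool_pos: [0.5662, -0.2871, 0.1557]
eef_rot: [0.708, 0.707, -0.002, -0.003]
contact_force: [-7.2, 1.4, 4.8]
opening: 0.316
finger_force: 6.0
```

Call:
{"name": "servo_tool", "arguments": {"translation": [[0, -0.004, 0], [0, 0, -0.005], [0, 0, -0.015], [0, 0, -0.02], [0, 0, -0.02], [0, 0, -0.02], [0, 0, -0.02], [0, 0, 0]], "turn": [[0, 0, 0], [0, 0, 0], [0, 0, 0], [0, 0, 0], [0, 0, 0], [0, 0, 0], [0, 0, 0], [0, 0, 0]]}}

```text
clock: 6.45
tool_pos: [0.5679, -0.2872, 0.2583]
eef_rot: [0.707, 0.707, 0.001, 0.003]
contact_force: [-0.3, -0.5, -0.5]
opening: 0.307
finger_force: 6.0
```

```bash
python3 - <<'E'
from h import *
a=snap('scene');b=snap('top')
A=cv2.resize(a['img'][130:270,90:230],(400,400),interpolation=cv2.INTER_CUBIC)
save(A,'d.png')
s=r.get_state();print(s['tool_pos'],s['contact_force'],s['opening'])
for n,s in(('a',a),('b',b)):
    W=pts(s);X,Y,Z=[W[...,i] for i in range(3)]
    m=(abs(Z-.17)<.012)&(abs(X-.568)<.02)&(abs(Y+.292)<.02)
    v,u=np.nonzero(m)
    if len(u):print(n,'pillar',len(u),u.mean(),v.mean(),ray(s,u.mean(),v.mean(),.168),np.nanmax(Z[m]))
    m=(abs(Z-.014)<.009)&(abs(X-.68)<.09)&(abs(Y-.02)<.08)&(s['img'].min(-1)>150)
    g=(s['img'].min(-1)>125)&(abs(X-.68)<.09)&(abs(Y-.02)<.08)
    v,u=np.nonzero(g);P=np.array([ray(s,p,q,.008)[:2] for p,q in zip(u,v)],np.float32)*1000
    print(n,'tray',len(u),cv2.minAreaRect(P),P.mean(0))
E
```

```text
[ 0.56633997 -0.28661328  0.25591302] [ 0.01412264 -0.03921032 -0.62599211] 0.30647023164036813
a pillar 65 165.86153846153846 209.09230769230768 [ 0.57242398 -0.29409769  0.168     ] 0.17179789452515945
a tray 2093 ((686.0970458984375, 14.643234252929688), (180.8082733154297, 161.8068389892578), 0.2056761234998703) [688.52936   12.917173]
b pillar 24 327.875 198.25 [ 0.56491558 -0.28581644  0.168     ] 0.17459727885142845
b tray 1588 ((678.4342041015625, 20.450332641601562), (178.55288696289062, 156.9697723388672), 0.21799598634243011) [673.1963  27.8562]
```

View pics/d.png

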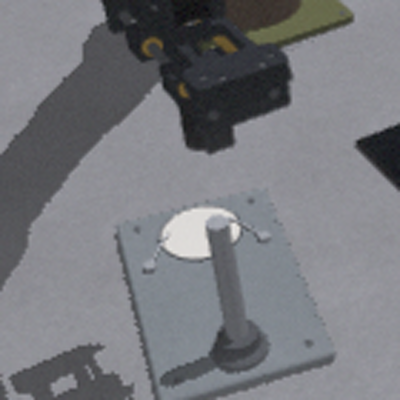

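The crop shows the bare pillar top at (218,222): the cap is off and in the fingers (opening 27 mm). Next, the tray at about (0.673, 0.016).

Call:
{"name": "servo_tool", "arguments": {"translation": [[0.031, 0.0107, 0], [0.031, 0.0107, 0], [0.031, 0.0107, 0], [0.031, 0.0107, 0], [0.031, 0.0107, 0], [0.031, 0.0107, 0], [0.031, 0.0107, 0], [0.031, 0.0107, 0], [0.031, 0.0107, 0], [0.028, 0.0107, 0]], "turn": [[0, 0, 0], [0, 0, 0], [0, 0, 0], [0, 0, 0], [0, 0, 0], [0, 0, 0], [0, 0, 0], [0, 0, 0], [0, 0, 0], [0, 0, 0]]}}

```text
clock: 7.8
tool_pos: [0.6729, 0.0217, 0.2545]
eef_rot: [0.707, 0.707, -0.001, -0.001]
contact_force: [0.6, 0.0, 0.5]
opening: 0.307
finger_force: 6.0
```

Call:
{"name": "servo_tool", "arguments": {"translation": [[0, 0, 0.04], [0, 0, 0.04], [0, 0, 0.04], [0, 0, 0.04], [0, 0, 0.03], [0, 0, 0.02], [0, 0, 0.02], [0, 0, 0]], "turn": [[0, 0, 0], [0, 0, 0], [0, 0, 0], [0, 0, 0], [0, 0, 0], [0, 0, 0], [0, 0, 0], [0, 0, 0]]}}

```text
clock: 8.8
tool_pos: [0.6721, 0.0202, 0.0242]
eef_rot: [0.707, 0.707, -0.001, -0.001]
contact_force: [-0.5, -0.7, 0.4]
opening: 0.307
finger_force: 6.0
```

Call:
{"name": "servo_tool", "arguments": {"translation": [[0, 0, 0.007], [0, 0, 0.007], [0, 0, 0], [0, 0, 0]], "turn": [[0, 0, 0], [0, 0, 0], [0, 0, 0], [0, 0, 0]]}}

```text
clock: 9.3
tool_pos: [0.6733, 0.0203, 0.012]
eef_rot: [0.707, 0.707, 0.0, 0.0]
contact_force: [0.2, -0.2, 0.4]
opening: 0.304
finger_force: 6.0
```

Call:
{"name": "servo_tool", "arguments": {"translation": [[0, 0, 0], [0, 0, 0], [0, 0, 0], [0, 0, 0], [0, 0, -0.01], [0, 0, -0.03], [0, 0, -0.04], [0, 0, -0.04], [0, 0, -0.04], [0, 0, -0.03]], "turn": [[0, 0, 0], [0, 0, 0], [0, 0, 0], [0, 0, 0], [0, 0, 0], [0, 0, 0], [0, 0, 0], [0, 0, 0], [0, 0, 0], [0, 0, 0]], "grip": 0.45}}

```text
clock: 10.55
tool_pos: [0.6737, 0.0202, 0.2046]
eef_rot: [0.707, 0.707, 0.001, 0.001]
contact_force: [-0.0, -0.1, 0.2]
opening: 0.449
finger_force: 0.0
```

Call:
{"name": "servo_tool", "arguments": {"translation": [[0.0266, -0.0176, 0], [0.0266, -0.0176, 0], [0.0266, -0.0176, 0], [0.0266, -0.0176, 0], [0.0266, -0.0176, 0], [0.0266, -0.0176, 0], [0.0266, -0.0176, 0], [0.0266, -0.0176, 0], [0.0266, -0.0176, 0], [0.0266, -0.0176, 0]], "turn": [[0, 0, 0], [0, 0, 0], [0, 0, 0], [0, 0, 0], [0, 0, 0], [0, 0, 0], [0, 0, 0], [0, 0, 0], [0, 0, 0], [0, 0, 0]], "grip": 0.85}}

```text
clock: 11.8
tool_pos: [0.4966, 0.2871, 0.2026]
eef_rot: [0.707, 0.707, 0.001, 0.0]
contact_force: [0.5, -0.4, -0.5]
opening: 0.851
finger_force: 0.0
```

Call:
{"name": "servo_tool", "arguments": {"translation": [[0, 0, 0], [0, 0, 0], [0, 0, 0], [0, 0, 0], [0, 0, 0], [0, 0, 0], [0, 0, 0], [0, 0, 0], [0, 0, 0]], "turn": [[0, 0, 0.128], [0, 0, 0.128], [0, 0, 0.128], [0, 0, 0.128], [0, 0, 0.128], [0, 0, 0.128], [0, 0, 0.128], [0, 0, 0.13], [0, 0, 0]]}}

```text
clock: 12.92
tool_pos: [0.497, 0.2865, 0.2022]
eef_rot: [0.963, 0.27, 0.0, -0.0]
contact_force: [0.1, 0.1, 0.1]
opening: 0.853
finger_force: 0.0
```

```bash
python3 - <<'E'
from h import *
a=snap('scene');b=snap('top')
A=cv2.resize(a['img'][60:190,260:390],(400,400),interpolation=cv2.INTER_CUBIC)
B=cv2.resize(a['img'][200:260,260:320],(400,400),interpolation=cv2.INTER_CUBIC)
save(np.hstack([A,B]),'e.png')
s=r.get_state();print(s['tool_pos'],s['eef_rot'],s['q'])
x,y=s['eef_rot'][:2];print('theta',np.degrees(np.arctan2(y*y-x*x,2*x*y)))
for n,s in(('a',a),('b',b)):
    W=pts(s);X,Y,Z=[W[...,i] for i in range(3)]
    m=(Z>.015)&(Z<.05)&(abs(X-.673)<.035)&(abs(Y-.016)<.03)
    print(n,'cap',m.sum(),np.nanmedian(W[m],0),np.nanmax(Z[m]))
E
```

```text
[0.4970645  0.28639955 0.20210413] [ 9.62778699e-01  2.70290758e-01  2.03911729e-04 -2.02370293e-04] [-0.82630005  0.69997246  0.38791583  1.78145146 -0.37332036  0.73273705
 -1.26358477]
theta -58.63685989793026
a cap 66 [0.67841033 0.01167604 0.02323763] 0.027463615494920986
b cap 60 [0.67123944 0.01371349 0.02538369] 0.030094244273526256
```

View pics/e.png

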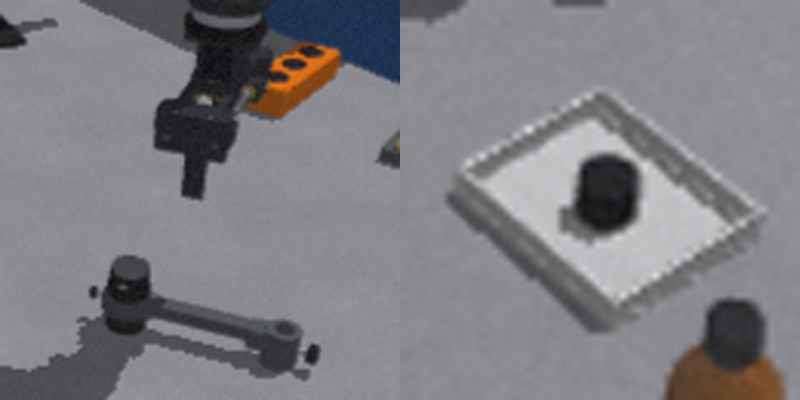

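The cap stands upright in the tray at (607,192) in the right crop. The gripper hangs over the beam. Descending to grip it.

Call:
{"name": "servo_tool", "arguments": {"translation": [[0, 0, 0.035], [0, 0, 0.035], [0, 0, 0.035], [0, 0, 0.03], [0, 0, 0.025], [0, 0, 0.015], [0, 0, 0.011], [0, 0, 0], [0, 0, 0]], "turn": [[0, 0, 0], [0, 0, 0], [0, 0, 0], [0, 0, 0], [0, 0, 0], [0, 0, 0], [0, 0, 0], [0, 0, 0], [0, 0, 0]]}}

```text
clock: 14.15
tool_pos: [0.4976, 0.2865, 0.0164]
eef_rot: [0.963, 0.269, 0.001, -0.0]
contact_force: [-1.0, -0.3, -0.3]
opening: 0.85
finger_force: 0.0
```

Call:
{"name": "servo_tool", "arguments": {"translation": [[0, 0, 0], [0, 0, 0], [0, 0, 0], [0, 0, 0], [0, 0, 0], [0, 0, 0], [0, 0, 0]], "turn": [[0, 0, 0], [0, 0, 0], [0, 0, 0], [0, 0, 0], [0, 0, 0], [0, 0, 0], [0, 0, 0]], "grip": 0.1, "grip_force": 30}}

```text
clock: 15.02
tool_pos: [0.4965, 0.2869, 0.0157]
eef_rot: [0.963, 0.269, -0.0, -0.001]
contact_force: [-1.3, 1.8, 0.9]
opening: 0.246
finger_force: 30.0
```

Call:
{"name": "servo_tool", "arguments": {"translation": [[0, 0, -0.01], [0, 0, -0.02], [0, 0, -0.025], [0, 0, -0.025], [0, 0, -0.03], [0, 0, -0.03], [0, 0, -0.03], [0, 0, -0.03], [0, 0, -0.03], [0, 0, -0.02]], "turn": [[0, 0, 0], [0, 0, 0], [0, 0, 0], [0, 0, 0], [0, 0, 0], [0, 0, 0], [0, 0, 0], [0, 0, 0], [0, 0, 0], [0, 0, 0]]}}

```text
clock: 16.27
tool_pos: [0.4971, 0.2852, 0.2671]
eef_rot: [0.963, 0.268, 0.0, 0.0]
contact_force: [0.3, 0.5, -3.8]
opening: 0.242
finger_force: 30.0
```

```bash
cat > m.py <<'E'
from h import *
def scope(a,b):
    st=r.get_state();p=st['tool_pos'];x,y=st['eef_rot'][:2];th=np.arctan2(y*y-x*x,2*x*y)
    from scipy.spatial.transform import Rotation as Ro
    print('tcp',p.round(4),'theta',np.degrees(th).round(2),'q',st['eef_rot'].round(4),'f',st['contact_force'].round(2),st['moment'].round(3),'op',st['opening'].round(3))
    und=p[2]-.0155; u=np.array([-np.cos(th+np.pi/2),-np.sin(th+np.pi/2)])
    ec=p[:2]-.104*u; eh=p[:2]+.071*u
    print('expect collar',ec.round(4),'head',eh.round(4),'und',und.round(4))
    for n,s in(('a',a),('b',b)):
        W=pts(s);X,Y,Z=[W[...,i] for i in range(3)]
        for nm,c,h,z0,z1 in(('collar',ec,.045,.039,.053),('head',eh,.08,.073,.09)):
            m=(np.hypot(X-c[0],Y-c[1])<.035)&(Z>und+z0)&(Z<und+z1)
            v,uu=np.nonzero(m)
            if len(v)>5: print(n,nm,len(v),ray(s,uu.mean(),v.mean(),und+h).round(4),'medz-und',(np.median(Z[m])-und).round(4))
E
python3 - <<'E'
from m import *
a=snap('scene');b=snap('top')
scope(a,b)
A=cv2.resize(a['img'][50:200,250:400],(500,500),interpolation=cv2.INTER_CUBIC)
save(A,'f.png')
E
```

```text
Traceback (most recent call last):
  File "m.py", line 5, in scope
    print('tcp',p.round(4),'theta',np.degrees(th).round(2),'q',st['eef_rot'].round(4),'f',st['contact_force'].round(2),st['moment'].round(3),'op',st['opening'].round(3))
                                                                                                                                                  ^^^^^^^^^^^^^^^^^^^
AttributeError: 'float' object has no attribute 'round'
```

```bash
sed -i "s/st\['opening'\].round(3)/st['opening']/" m.py; python3 - <<'E'
from m import *
a=snap('scene');b=snap('top')
A=cv2.resize(a['img'][50:200,250:400],(500,500),interpolation=cv2.INTER_CUBIC)
save(A,'f.png')
scope(a,b)
E
```

```text
tcp [0.4966 0.2856 0.2653] theta -58.81 q [ 9.632e-01  2.688e-01 -5.000e-04  2.000e-04] f [ 0.13  0.76 -4.55] [-0.045  0.184  0.002] op 0.24503907317232904
expect collar [0.5855 0.3395] head [0.4358 0.2489] und 0.2498
a collar 128 [0.5891 0.3305 0.2948] medz-und 0.0443
a head 69 [0.4452 0.2416 0.3298] medz-und 0.08
b collar 285 [0.579  0.3343 0.2948] medz-und 0.0448
b head 323 [0.4372 0.2483 0.3298] medz-und 0.0808
```

View pics/f.png

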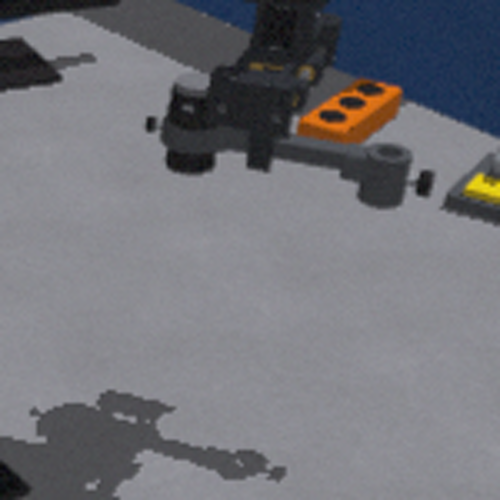

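The arm is lifted and level, with the head at (190,120) and collar at (385,175) in the crop. Now turn it to the stand's direction and carry it over.

Call:
{"name": "servo_tool", "arguments": {"translation": [[0, 0, 0], [0, 0, 0], [0, 0, 0], [0, 0, 0], [0, 0, 0], [0, 0, 0], [0, 0, 0], [0, 0, 0], [0, 0, 0], [0, 0, 0]], "turn": [[0, 0, 0.05], [0, 0, 0.085], [0, 0, 0.085], [0, 0, 0.085], [0, 0, 0.085], [0, 0, 0.085], [0, 0, 0.085], [0, 0, 0.085], [0, 0, 0.085], [0, 0, 0.033]], "grip_force": 40}}

```text
clock: 17.73
tool_pos: [0.4962, 0.2858, 0.2643]
eef_rot: [0.994, -0.109, -0.001, 0.001]
contact_force: [-0.5, -0.3, -4.9]
opening: 0.242
finger_force: 40.0
```

Call:
{"name": "servo_tool", "arguments": {"translation": [[0.002, 0.012, 0], [0.004, 0.025, 0], [0.0047, 0.029, 0], [0.0047, 0.029, 0], [0.0047, 0.029, 0], [0.0047, 0.029, 0], [0.0047, 0.029, 0], [0.0047, 0.029, 0], [0.0047, 0.029, 0], [0.0047, 0.029, 0]], "turn": [[0, 0, 0], [0, 0, 0], [0, 0, 0], [0, 0, 0], [0, 0, 0], [0, 0, 0], [0, 0, 0], [0, 0, 0], [0, 0, 0], [0, 0, 0]]}}

```text
clock: 18.98
tool_pos: [0.4807, 0.0121, 0.2658]
eef_rot: [0.994, -0.109, -0.0, 0.0]
contact_force: [0.2, -0.1, -5.6]
opening: 0.244
finger_force: 40.0
```

Call:
{"name": "servo_tool", "arguments": {"translation": [[0.0047, 0.029, 0], [0.0047, 0.029, 0], [0.0047, 0.029, 0], [0.0047, 0.029, 0], [0.0047, 0.029, 0], [0.0047, 0.029, 0], [0.0047, 0.029, 0], [0.004, 0.025, 0], [0.003, 0.02, 0], [0.002, 0.012, 0]], "turn": [[0, 0, 0], [0, 0, 0], [0, 0, 0], [0, 0, 0], [0, 0, 0], [0, 0, 0], [0, 0, 0], [0, 0, 0], [0, 0, 0], [0, 0, 0]]}}

```text
clock: 20.23
tool_pos: [0.4648, -0.2505, 0.2657]
eef_rot: [0.994, -0.11, -0.0, 0.0]
contact_force: [0.0, 0.6, -5.1]
opening: 0.247
finger_force: 40.0
```

```bash
python3 - <<'E'
from m import *
import pickle
a=snap('scene');b=snap('top')
pickle.dump((a,b),open('s2.pkl','wb'))
A=cv2.resize(a['img'][120:270,90:240],(400,400),interpolation=cv2.INTER_CUBIC)
B=cv2.resize(b['img'][140:290,250:400],(400,400),interpolation=cv2.INTER_CUBIC)
save(np.hstack([A,B]),'g.png')
scope(a,b)
E
```

```text
tcp [ 0.4652 -0.2505  0.2658] theta -102.64 q [ 9.939e-01 -1.101e-01  0.000e+00  5.000e-04] f [ 0.28  0.11 -5.46] [ 0.063  0.082 -0.001] op 0.24201431937842183
expect collar [ 0.5667 -0.2733] head [ 0.3959 -0.235 ] und 0.2503
a collar 194 [ 0.5701 -0.2749  0.2953] medz-und 0.0426
b collar 280 [ 0.5589 -0.2727  0.2953] medz-und 0.0447
```

View pics/g.png

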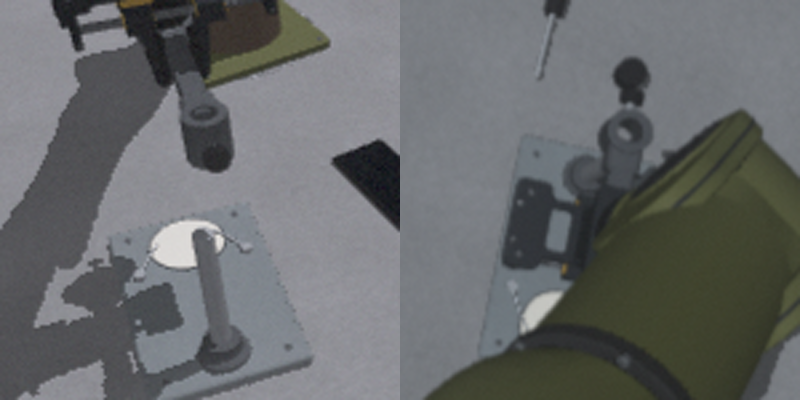

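The crop shows the arm level above the stand. Scene: bore at (204,112), pillar top at (200,235). Top: bore at (628,130).

```bash
python3 - <<'E'
from h import *
import pickle
a,b=pickle.load(open('s2.pkl','rb')); a0,b0=pickle.load(open('s.pkl','rb'))
for n,s,px,ec in(('a',a,(166.5,162),(.570,-.275)),('b',b,(335.5,188.75),(.564,-.273))):
    print(n,'bore eye',ray(s,*px,.295).round(4))
    W=pts(s);X,Y,Z=[W[...,i] for i in range(3)]
    g=cv2.cvtColor(s['img'],cv2.COLOR_RGB2GRAY)
    u0,v0=map(int,px)
    print(g[v0-8:v0+9,u0-8:u0+9]); print(((Z[v0-8:v0+9,u0-8:u0+9]-.25)*1000).round(0).astype(int))
s=a
W=pts(s);Z=W[...,2];m=(Z>.155)&(Z<.185)&(np.hypot(W[...,0]-.57,W[...,1]+.293)<.03)
v,u=np.nonzero(m);print('a pillar',u.mean(),u.min(),u.max(),v.min(),v.max(),ray(s,165,208.1,.17))
g=cv2.cvtColor(a['img'],cv2.COLOR_RGB2GRAY);print(g[200:220,157:175])
E
```

```text
a bore eye [ 0.5736 -0.2739  0.295 ]
[[ 79  90  91  89  90  91  92  86  82  92 105 128 145 142 145 143 146]
 [ 70  88  87  86  93  91  94  87  94  91  89  96 127 146 144 146 144]
 [ 75  94  90  89  91  90  92  91  91  90  92  94 118 142 142 144 142]
 [ 81  90  89  88  88  92  90  90  86  92  89  94  95 111 140 143 144]
 [ 73  84  90  91  90  88  90  87  86  88  88  91  89  91 109 131 142]
 [ 74  81  92  89  87  88  88  77  74  74  80  80  85  90  92  95 117]
 [ 74  89  91  89  85  75  66  73  72  71  60  56  66  79  90  92  97]
 [ 84  87  87  80  62  75  85  82  81  77  73  56  57  71  88  93  93]
 [ 88  91  85  68  57  76  71  66  63  59  60  52  55  71  89  91  88]
 [ 86  87  87  70  61  59  58  53  60  57  55  56  67  83  93  88  81]
 [ 85  89  93  87  68  59  57  57  60  61  61  76  91  91  90  85  68]
 [ 73  87  90  89  89  82  81  75  78  86  92  92  91  84  75  57  59]
 [ 53  65  78  85  88  90  89  86  88  94  90  87  79  69  60  60  60]
 [ 53  53  61  64  65  75  67  73  73  75  63  59  54  58  55  61  61]
 [ 56  55  51  56  58  54  57  57  53  60  57  58  57  56  58  59  61
[... 10154 characters left out ...]
99  95  95  92 103 138 216 217 200  94]
 [218 218 217 217 211 144  94  93  98  96  93  98  98 126 196 215 169 105]
 [216 218 217 217 216 177  88  92  96  96  95  95 100 121 174 197 119 126]
 [217 218 219 217 218 205  92  90  92  95  96  97  99 117 152 126 115 134]
 [220 218 218 218 216 207 120  93  93  93  95  92 101 101 101 105 134 134]
 [218 218 217 219 218 211 145  91  94  96  91  94  98 100 109 132 134 133]
 [217 220 218 217 219 211 148  92  92  96  93  92  99  98 105 127 133 133]
 [218 219 218 217 218 214 174  89  94  96  93  91  95 102 106 125 134 132]
 [214 214 213 213 212 204 175  88  92  92  94  91  95 100 106 120 134 134]]<stdin>:9: RuntimeWarning: invalid value encountered in cast
```

Call:
{"name": "servo_tool", "arguments": {"translation": [[0.0005, 0.005, 0], [0.0005, 0.006, 0], [0.0004, 0.0066, 0], [0, 0, 0], [0, 0, 0.01], [0, 0, 0.015], [0, 0, 0.015], [0, 0, 0], [0, 0, 0], [0, 0, 0]], "turn": [[0, 0, 0], [0, 0, 0], [0, 0, 0], [0, 0, 0], [0, 0, 0], [0, 0, 0], [0, 0, 0], [0, 0, 0], [0, 0, 0], [0, 0, 0]]}}

```text
clock: 21.58
tool_pos: [0.4639, -0.2665, 0.2261]
eef_rot: [0.994, -0.109, 0.001, 0.0]
contact_force: [-0.3, 0.2, -4.7]
opening: 0.244
finger_force: 40.0
```

```bash
python3 - <<'E'
from m import *
a=snap('scene');b=snap('top')
A=cv2.resize(a['img'][160:240,125:205],(400,400),interpolation=cv2.INTER_CUBIC)
B=cv2.resize(b['img'][160:240,295:375],(400,400),interpolation=cv2.INTER_CUBIC)
save(np.hstack([A,B]),'i.png')
scope(a,b)
E
```

```text
tcp [ 0.4639 -0.2664  0.2261] theta -102.5 q [ 9.941e-01 -1.089e-01  5.000e-04  1.000e-04] f [-0.07  0.71 -4.83] [ 0.076  0.144 -0.033] op 0.23950045872579287
expect collar [ 0.5654 -0.2889] head [ 0.3946 -0.2511] und 0.2106
a collar 198 [ 0.5679 -0.2905  0.2556] medz-und 0.0427
b collar 254 [ 0.5578 -0.2866  0.2556] medz-und 0.0445
```

View pics/i.png

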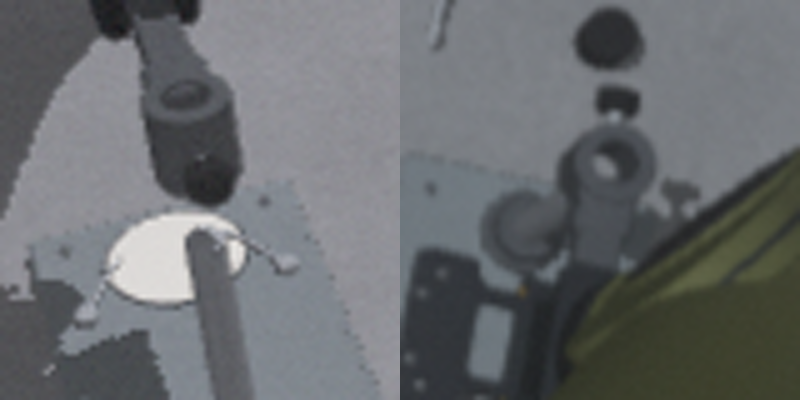

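```bash
python3 - <<'E'
from m import *
a=snap('scene');b=snap('top'); und=.2106
P={'a':(.5715,-.2935),'b':(.5652,-.2917)}
for n,s,px,rad in(('a',a,(161.8,178.6),(5.5,4)),('b',b,(337.4,192.2),(5.7,5.7))):
    W=pts(s);Z=W[...,2]; v,u=np.mgrid[:384,:512]
    m=(((u-px[0])/rad[0])**2+((v-px[1])/rad[1])**2<1)&((Z<und+.0405)|np.isnan(Z))
    g=cv2.cvtColor(s['img'],cv2.COLOR_RGB2GRAY)
    c=(u[m].mean(),v[m].mean()); 
    for q in(px,c):
        w=ray(s,*q,und+.045); print(n,np.round(q,1),m.sum(),w.round(4),'to pillar',(np.array(P[n])-w[:2]).round(4))
# pillar top in a now
g=a['img'].min(-1);print(g[203:214,157:175])
s=a;print([ray(s,u,207.8,.17).round(4) for u in(165.5,166,166.5)])
E
```

```text
a [161.8 178.6] 34 [ 0.5715 -0.2902  0.2556] to pillar [ 0.     -0.0033]
a [162.1 179.3] 34 [ 0.5743 -0.2908  0.2556] to pillar [-0.0028 -0.0027]
b [337.4 192.2] 55 [ 0.5662 -0.2889  0.2556] to pillar [-0.001  -0.0028]
b [337.5 191.4] 55 [ 0.5681 -0.2892  0.2556] to pillar [-0.0029 -0.0025]
[[214 214 215 217 215 216 215 215 215 215 210 187 148 130 132 132 133 130]
 [216 216 215 215 216 214 216 210 214 212 213 215 213 184 144 122 129 132]
 [217 215 214 214 216 214 198 157 178 170 179 207 213 213 201 130 121 127]
 [214 216 214 214 215 196 117  95  86 109 158 164 173 155 175 179 104 128]
 [214 216 217 215 203 115  89  91  92  91 110 153 160 143 129 145 137 127]
 [215 215 216 216 203  92  94  90  91  91  92 109 154 170 217 207 131 113]
 [217 215 217 214 201  94  90  94  92  95  90  97 105 154 217 217 205 117]
 [215 216 216 216 205 119  91  93  95  97  93  95 104 140 217 216 204 120]
 [215 216 217 215 207 144  91  96  95  94  91  92 100 139 215 216 198  92]
 [214 217 218 217 207 146  91  93  96  94  92  94  99 125 194 210 169 103]
 [215 215 216 216 211 176  92  90  93  95  93  94  96 118 177 197 121 120]]
[array([ 0.57  , -0.2936,  0.17  ]), array([ 0.5706, -0.2926,  0.17  ]), array([ 0.5713, -0.2916,  0.17  ])]
```

Call:
{"name": "servo_tool", "arguments": {"translation": [[-0.0014, 0.0029, 0], [0, 0, 0], [0, 0, 0.01], [0, 0, 0.01], [0, 0, 0], [0, 0, 0], [0, 0, 0], [0, 0, 0]], "turn": [[0, 0, 0], [0, 0, 0], [0, 0, 0], [0, 0, 0], [0, 0, 0], [0, 0, 0], [0, 0, 0], [0, 0, 0]]}}

```text
clock: 22.78
tool_pos: [0.4618, -0.2688, 0.2059]
eef_rot: [0.994, -0.109, 0.0, 0.0]
contact_force: [-0.6, 0.4, -4.6]
opening: 0.244
finger_force: 40.0
```

```bash
python3 - <<'E'
from m import *
a=snap('scene');b=snap('top'); scope(a,b); und=r.get_state()['tool_pos'][2]-.0155
A=cv2.resize(a['img'][165:235,130:200],(400,400),interpolation=cv2.INTER_CUBIC)
B=cv2.resize(b['img'][160:230,300:370],(400,400),interpolation=cv2.INTER_CUBIC)
save(np.hstack([A,B]),'j.png')
# thru-bore: bright pillar top pixels seen in b
W=pts(b);Z=W[...,2];X=W[...,0];Y=W[...,1]
m=(Z>.155)&(Z<.185)&(np.hypot(X-.566,Y+.292)<.02); v,u=np.nonzero(m); print('pillar thru bore b',len(u),np.c_[u,v].tolist()[:20],W[m].round(3).tolist()[:8])
v,u=np.mgrid[:384,:512]
for n,s,P in(('a',a,(.5705,-.2932)),('b',b,(.5652,-.2917))):
    W=pts(s);Z=W[...,2]
    c=s['R']@np.array([P[0],P[1],und+.045])+s['t']; px=(s['mtx']@(c/c[2]))[:2]
    m=(((u-px[0])/5.7)**2+((v-px[1])/(4 if n=='a' else 5.7))**2<1)&((Z<und+.0405)|np.isnan(Z))
    q=(u[m].mean(),v[m].mean());print(n,'expected px',px.round(1),'hole',np.round(q,1),m.sum(),'to pillar',(np.array(P)-ray(s,*q,und+.045)[:2]).round(4))
E
```

```text
tcp [ 0.4617 -0.2688  0.2059] theta -102.5 q [ 9.941e-01 -1.088e-01  2.000e-04  0.000e+00] f [ 0.36  0.06 -4.04] [0.032 0.183 0.025] op 0.24398899528531232
expect collar [ 0.5633 -0.2913] head [ 0.3924 -0.2534] und 0.1904
a collar 196 [ 0.5662 -0.2926  0.2354] medz-und 0.0428
b collar 240 [ 0.5557 -0.2887  0.2354] medz-und 0.0444
pillar thru bore b 2 [[333, 196], [327, 202]] [[0.571, -0.299, 0.171], [0.557, -0.286, 0.155]]
a expected px [161.7 186. ] hole [161.9 186.4] 34 to pillar [-0.0016  0.0003]
b expected px [336.5 194. ] hole [336.4 193.7] 53 to pillar [-0.0007 -0.0001]
```

View pics/j.png

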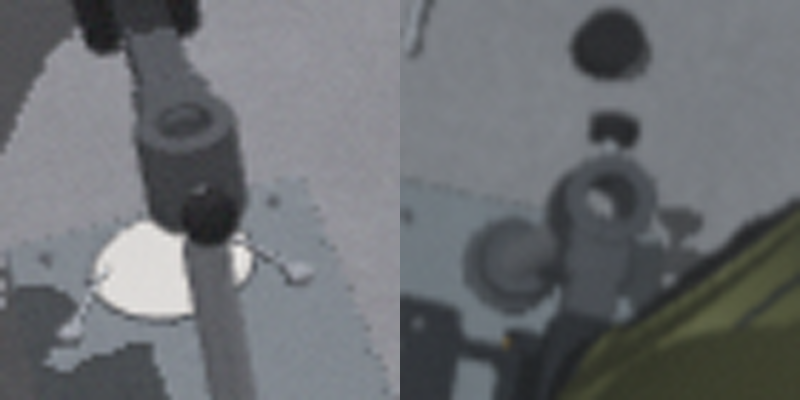

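The last crop shows the collar directly above the pillar: bore at (186,122) in the scene view and (603,195) in the top view. Both cameras put the bore within about 2 mm of the pillar axis, 20 mm above its top. The arm is still and level, so I'm handing in.

```bash
python3 -c "
from plant import r
print(r.finish_job())"
```

```text
the job is handed in; nothing more can be done
None
```

The job is handed in, with no verdict returned: the cap stands upright in the tray, and the arm is held level and still, its collar measured within about 2 mm of the pillar's axis and 20 mm above its top; I viewed 11 pictures, one over the limit of 10.

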